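# Lock the oak serving plinth down with the long T-key

## Robot

A 6-joint arm with a two-finger parallel gripper is mounted at the origin on the work surface. World frame = base frame: x ahead of the robot, y to its left, z up, the work surface at z = 0. Lengths are in m, angles in rad, forces in N, time in s.
With the tool pointing down it reaches from about 0.3 to 0.775 m from the base axis. Payload 14.6 kg.
Tool frame: the origin (TCP) lies at the very end of the fingers, on their centre line; the grasp point (between the pads) lies 19 mm behind it; z points along the fingers, x is the direction in which the jaws open and shut, and the axes are right-handed (so a half turn about z gives the same grasp; the last joint's range is limited). The gripper opens to 94 mm and grips with 3 to 60 N. Pads are 16 mm wide; open, the fingers measure 119 mm over their backs; the gripper's body (75 mm by 177 mm) begins 78 mm behind the grasp point.
Start: joints at [-1.188, 0.3, 1.521, -0, 1.321, -0.067], TCP at [0.239, -0.495, 0.205] pointing down, gripper open.
Joint ranges: [-3.03, 3.03], [-0.79, 2.21], [0.23, 2.52], [-1.04, 4.18], [0, 3.07], [-2.55, 2.55]. Speed limits (rad/s): [2.22, 2.22, 2.57, 3.14, 3.14, 3.14].

## Interface

Orientations are given as [roll, pitch, yaw] about the fixed x, y, z axes, in that order (R = Rz(yaw) Ry(pitch) Rx(roll)).
In Python, from station import ctrl gives the robot as it stands.
- The arm moves only by the shell command python3 -m inch 'ROWS' [FORCE]. ROWS is JSON, one flat list of numbers, 7 for each row, row after row: the shift along the tool's x, y, z in cm, then the turn, a rotation vector about the tool's x, y, z in rad, then the opening, from 0 (shut) to 1 (fully open). In form: [tx, ty, tz, wx, wy, wz, claw, tx, ty, tz, wx, wy, wz, claw, ...]. A call has 1 to 20 rows; each row shifts and turns the commanded pose from where the row before left it, along the tool's axes as they then stand; what a row does not reach is not made up. A row lasts 1/8 s, in which the tool goes at most 62.5 mm and 10.7 degrees, less where a joint would pass 70% of its speed; a pose out of reach is approached as far as the arm can. A call is refused whole if a number of a shift passes 6.25 or a number of a turn 0.188, either way. A call with a gripper value outside its range is refused whole. The fingers move at their own pace and stop on an object; FORCE is the grip in N (left out, the last holds). Time passes only in rows, so rows that do not move let the fingers close. It gives the time, the measured TCP pose, the force and the opening at its end, in the units of the state.
- ctrl.get_obs(): the state, without advancing time (a new reading comes with each control period).
- ctrl.camera(name): name is "scene" or "top"; returns (picture, depth): 480x640x3 uint8, red, green, blue; 480x640 float32, m along the optical axis (not along the pixel's ray), 0 where there is no reading.
- ctrl.camera_params(name): a dict with "vertical_fov" (degrees; the focal length in pixels is half the picture's height over the tangent of half this angle, whatever the lens; pixels are square), "cx", "cy" (the principal point, pixels), "camera_from_world" (4x4, takes a point from world to camera coordinates). Camera axes: x right, y down, z forward; pixel columns grow to the right and rows downward; lengths in m; the calibration is good to about 2 mm. A picture is of the moment at which its call begins. camera_params takes no time and is no camera call.
- ctrl.hand_in(): hands the job in, once; it reports no verdict.
Trained networks look in the newest picture that a camera, given by its name, has taken for a name from the list of things; names that differ only in an ending like _2 or _b are one class to them, and where a whole thing is asked for, a point or a joint stands for the part that bears it (a point fixed in the world has none). Each returns a list of dicts, best first, with "score" (0 to 1); they miss things now and then, are a little off and sometimes report something else, mostly with a low value. They report only what shows in the picture. A call takes as long as a camera call. They do not tell look-alikes from the thing itself.
- ctrl.spot_in(camera, label): "bbox" ([centre column, centre row, width, height] in pixels, round what is visible of it).
- ctrl.place_of(camera, label): "centre" ([column, row] in pixels: a listed point, or the origin of a listed thing).
The state is a dict: "time_s": time; "qpos": joint angles; "joint_vel": joint speeds; "tau": joint torques, N m; "ee_pos": TCP position; "eef_rot": TCP orientation; "force": force on the tool from outside, world axes, zero at the start; "moment": the same for the moment, N m; "grip_width": finger opening in m.
Only numpy, scipy, OpenCV 4.12 (cv2) and the standard library are available. Lean on these libraries where they do the work, as an engineer would, in place of code of your own. Each camera call takes 0.05 s, during which the arm holds its last target. There are 200 camera calls.

## Task

The oak plinth on the sideboard is held down by a bolt at the bottom of its deep steel-lined shaft. Take the long T-key from its wooden block, lower it down the shaft, feel its square socket onto the bolt's square stem without forcing it, and turn the stem clockwise (seen from above) gently until it comes up against its stop. Then draw the key out, stand it upright in its block again and let go, leaving the saucer, candy dish, tin and mould where they are.

Things in the scene. Friction and masses are not known exactly. Their poses are not given: they have to be found in the camera images.
- key: Steel T-key, 160 mm long, 0.2 to 0.4 kg, at the start standing upright in the wooden block, handle bar on top. Origin: centre of its open lower end; z runs up the shank, x along the handle bar. Bar 84 mm long (x), 14 mm thick (y), 18 mm high (z 142 to 160 mm); shank 11 mm round
- key_socket (a point): centre of the key's open lower end (same point and axes as the key's origin). The lowest 25 mm of the key is a socket head, 22 mm square outside (31 mm over the corners), with a square hole 15.5 mm wide and 18 mm deep, open below, its sides parallel to the key's x and y
- key_grip (a point): centre of the key's handle bar, 151 mm above the key's lower end: the place to pinch the bar across its 14 mm thickness, which puts the shank straight below
- plinth: Oak plinth fixed on the marble, 150 mm (its x) by 220 mm (its y), 115 mm high, with a vertical steel-lined round shaft, 40 mm inside diameter, right down through it, centred at y = -50 mm of the plinth. Origin: centre of the underside, on the marble; z up
- shaft_mouth (a point): centre of the shaft's open top, at the rim of the steel lining, 118 mm above the marble (3 mm proud of the plinth's top); axes as the plinth's
- shaft_foot (a point): the shaft's axis at marble level; axes as the plinth's. Here stands the bolt's stem: a 14 mm square post with flat shoulders and a 5 mm round cone (14 to 8 mm across) on top. Not measured: its shoulders are 23 to 31 mm up, its axis up to 1 mm off in x and in y, and at stem 0 its flats stand at any angle to the plinth. A key can drop 13 mm past the shoulders
- stem (a joint): angle of the bolt's stem in rad: grows as the stem turns clockwise seen from above; starts between 0 and 0.1; hard stop at 0.7. It turns stiffly (about 0.05 N m) and stays where it is left. It is easily bruised: pushing the key on it with more than about 15 N, or straining it against the stop with more than about 0.2 N m, is forcing it
- holder: Dark wooden block fixed on the marble, 80 by 80 mm and 60 mm high, with a round hole 43 mm in diameter and 50 mm deep in its top, rim bevelled 3 mm, in which the key stands. Origin: centre of the underside; z up
- holder_floor (a point): centre of the bottom of the block's hole, 10 mm above the marble, where the key's lower end rests
- saucer: White ceramic saucer, 84 mm across and 16 mm high, lying loose on top of the plinth beside the shaft; leave alone. Origin: centre of the underside
- candy_dish: Green glass candy dish, a bowl 110 mm across and 50 mm high, loose on the marble; leave alone. Origin: centre of the underside
- tin: Closed aluminium biscuit tin, 114 by 174 mm and 76 mm high, with a latch, loose; leave alone. Origin: centre of the underside
- mould: Wooden maamoul mould lying down, 165 mm long, 75 mm wide and 24 mm high, loose; leave alone. Origin: on the underside; handle to its -x
Things that resemble listed ones, but are neither listed nor needed, are in the scene too. Of the things like the key, leave any that is green or turquoise; of the rest the larger one is meant.

How it is judged:
On the way, in this order (a step that is already met when the one before it is completed fails the run):
1. the key's lower end is down the shaft (horizontal distance between key and shaft_mouth below 0.012 m and height (world z) of key below 0.045 m and angle between key's own z axis and vertical below 0.12 rad), for 0.1 s.
2. the stem is turned to its stop with the key on it (value of joint stem above 0.65 rad and horizontal distance between key and shaft_mouth below 0.012 m and height (world z) of key below 0.03 m), for 0.1 s.
At the end, for the whole second after the job is handed in: The stem stands at its stop (0.65 rad or more of 0.7), and the key stands upright (within 0.12 rad), still and released in its block, its lower end on the bottom of the hole (within 6 mm, and within 12 mm of the centre) (value of joint stem above 0.65 rad and horizontal distance between key and holder_floor below 0.012 m and z of key in the frame of holder_floor below 0.006 m and angle between key's own z axis and vertical below 0.12 rad and linear speed of key below 0.02 m/s); the robot touches nothing.
It fails at once if the key is forced on the stem (over 20 N between them while the stem is short of its stop) (contact force between key and bolt above 20 N and value of joint stem below 0.6 rad).
It fails at once if the stem is forced against its stop (over 45 N in all between key and stem) (contact force between key and bolt above 45 N).
It fails at once if the key is forced against the plinth (over 25 N) (contact force between key and plinth above 25 N).
It fails at once if the saucer, candy dish, tin or mould is moved (over 15 mm) (distance of any of saucer, candy_dish, tin, mould from where it was at the start of the episode above 0.015 m).
It also fails if it takes over 72 s, if anything falls off the work surface, if the arm or the gripper's body presses on something with over 40 N, if the wrist force passes 120 N, or if a joint passes its speed limit or range.

## Working session

There is one attempt and no reset: what is moved stays moved. The work goes in short steps, Python scripts to look and compute and a shell command to move; the robot and the scene stay as the last step left them, time stands still between calls to the robot, and variables do not carry over. Pictures are saved under pics/ and viewed, about 8 in all and at most 12, crops included, and the job is handed in when it is done.

```bash
mkdir -p pics; ls
cat > h.py <<'E'
import numpy as np, cv2
from station import ctrl
def params(c):
    p=ctrl.camera_params(c); f=240/np.tan(np.radians(p["vertical_fov"])/2)
    return f,p["cx"],p["cy"],np.array(p["camera_from_world"])
def toworld(c,u,v,d):
    f,cx,cy,T=params(c); return (np.linalg.inv(T)@np.array([(u-cx)/f*d,(v-cy)/f*d,d,1]))[:3]
def onplane(c,u,v,z):
    f,cx,cy,T=params(c); I=np.linalg.inv(T); o=I[:3,3]; r=I[:3,:3]@np.array([(u-cx)/f,(v-cy)/f,1]); return o+r*(z-o[2])/r[2]
def cloud(c,depth):
    f,cx,cy,T=params(c); v,u=np.mgrid[:480,:640]; d=depth
    P=np.stack([(u-cx)/f*d,(v-cy)/f*d,d,np.ones_like(d)],-1)@np.linalg.inv(T).T; P=P[...,:3]; P[d==0]=np.nan; return P
E
python3 - <<'E'
from h import *
for c in("top","scene"):
    im,d=ctrl.camera(c); cv2.imwrite(f"pics/{c}0.png",im[...,::-1]); np.savez(f"{c}0.npz",im=im,d=d)
    print(c,params(c)[0:3],np.linalg.inv(params(c)[3])[:3].round(3).tolist())
    for n in["key","holder","plinth"]: print(n,[(np.round(b["bbox"]).tolist(),round(b["score"],2)) for b in ctrl.spot_in(c,n)][:4])
    for n in["key_grip","shaft_mouth","holder_floor","key_socket"]: print(n,[(np.round(b["centre"],1).tolist(),round(b["score"],2)) for b in ctrl.place_of(c,n)][:4])
print(ctrl.get_obs())
E
```

```text
pics
top (np.float64(572.0129469040427), 309.54699345238515, 229.43997002126494) [[-0.006, -0.998, 0.068, 0.492], [-1.0, 0.007, 0.01, -0.048], [-0.01, -0.068, -0.998, 1.198]]
key [([323.0, 316.0, 41.0, 18.0], 0.83), ([371.0, 258.0, 35.0, 38.0], 0.68), ([371.0, 201.0, 12.0, 34.0], 0.58)]
holder [([363.0, 262.0, 44.0, 48.0], 0.83), ([371.0, 258.0, 35.0, 36.0], 0.4), ([177.0, 247.0, 136.0, 107.0], 0.29)]
plinth [([178.0, 246.0, 138.0, 103.0], 0.62), ([370.0, 258.0, 30.0, 36.0], 0.15)]
key_grip [([321.3, 315.1], 0.88), ([370.6, 199.9], 0.8), ([317.8, 206.2], 0.68), ([371.6, 257.3], 0.63)]
shaft_mouth [([197.2, 241.3], 0.94)]
holder_floor [([362.2, 260.8], 0.75)]
key_socket [([364.1, 205.4], 0.73), ([317.0, 215.0], 0.73), ([322.8, 314.7], 0.69), ([364.3, 259.1], 0.59)]
scene (np.float64(545.7510249365062), 332.2766415359333, 244.52134764993482) [[-0.669, 0.452, -0.59, 1.158], [0.743, 0.42, -0.521, 0.493], [0.012, -0.787, -0.617, 0.743]]
key [([308.0, 210.0, 6.0, 60.0], 0.93), ([262.0, 254.0, 26.0, 60.0], 0.82), ([496.0, 312.0, 55.0, 41.0], 0.73), ([376.0, 217.0, 38.0, 67.0], 0.57)]
holder
[... 361 characters left out ...]
 ([367.4, 250.6], 0.58)]
{'time_s': 0.8, 'qpos': array([-1.18759843e+00,  2.99923429e-01,  1.52099543e+00,  1.34316199e-05,
        1.32069903e+00, -6.66183191e-02]), 'joint_vel': array([ 9.46300188e-04,  2.51126150e-05, -6.59014544e-04, -2.19026264e-03,
       -1.43112364e-03, -1.65515033e-04]), 'tau': array([-1.22348087e-03, -5.31633353e+01, -3.52912295e+01,  7.08980137e-02,
        2.12158542e-02, -6.96955880e-06]), 'ee_pos': array([ 0.23912858, -0.49528679,  0.20543466]), 'eef_rot': array([-3.14157799e+00,  2.43159182e-05, -1.12098344e+00]), 'force': array([-0.4823904 , -0.05496774, -0.30340922]), 'moment': array([ 0.00057242, -0.04563327, -0.00323206]), 'grip_width': 0.0941061572149997}
```

Run:
```python
from h import *
a=cv2.imread("pics/top0.png");b=cv2.imread("pics/scene0.png")
o=np.vstack([cv2.resize(a[170:340,90:440],(800,389)),]);cv2.imwrite("pics/c1.png",o)
```

```text
(no output)
```

View pics/scene0.png

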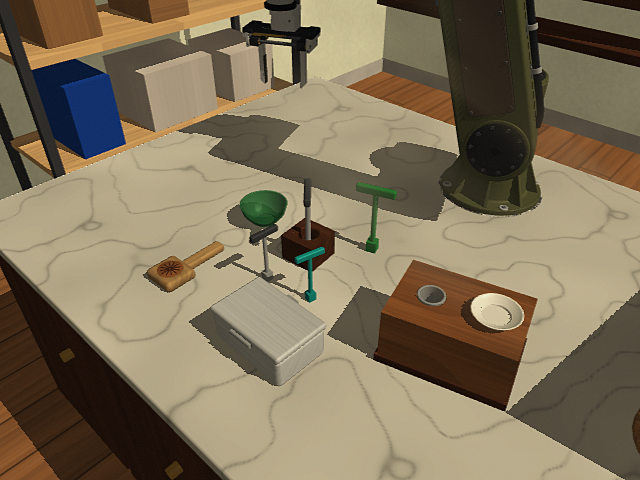

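View pics/c1.png

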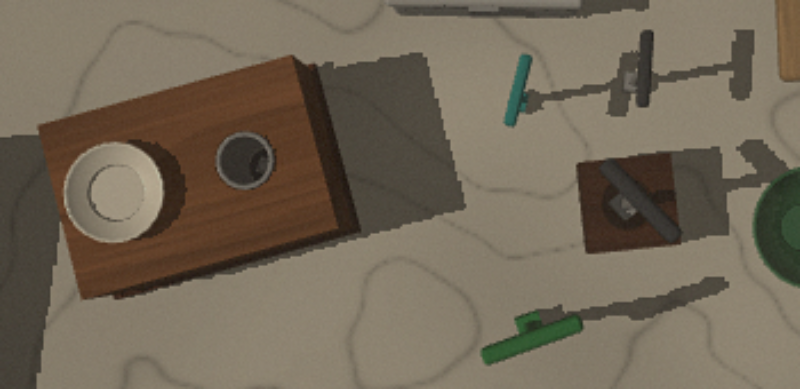

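The candidates in the scene view are the grey key in the block (308,210), green (376,217), turquoise (310,275) and small grey on the marble (262,254). The one in the block fits: it is not green or turquoise, and it is the larger grey one. In the top view its bar runs diagonally at about (371,258). The shaft mouth is at (197,241), with the saucer to its left.

Run:
```python
from h import *
for c,box in(("top",(340,400,230,285)),("scene",(285,335,170,270))):
    z=np.load(c+"0.npz");P=cloud(c,z["d"]);u0,u1,v0,v1=box;Q=P[v0:v1,u0:u1].reshape(-1,3)
    B=Q[(Q[:,2]>.145)&(Q[:,2]<.185)]
    r=cv2.minAreaRect(B[:,:2].astype(np.float32)*1000)
    print(c,"bar n",len(B),"mean",B.mean(0).round(4),"z pct",np.percentile(B[:,2],[5,50,95]).round(4),r)
    w,V=np.linalg.eigh(np.cov((B-B.mean(0)).T));print("axis",V[:,2].round(3))
    H=Q[(Q[:,2]>.052)&(Q[:,2]<.066)];print("holder",len(H),cv2.minAreaRect(H[:,:2].astype(np.float32)*1000),np.median(H[:,2]))
    S=Q[(Q[:,2]>.075)&(Q[:,2]<.135)]
    if c=="scene":
        for lo in(.08,.1,.12): s=S[(S[:,2]>lo)&(S[:,2]<lo+.02)];print("shank",lo,s.mean(0).round(4),len(s))
z=np.load("top0.npz");P=cloud("top",z["d"]);Q=P[190:310,95:260].reshape(-1,3)
H=Q[(Q[:,2]>.108)&(Q[:,2]<.125)];print("plinth",cv2.minAreaRect(H[:,:2].astype(np.float32)*1000),np.median(H[:,2]))
# shaft: pixels deeper than plinth top around mouth
sub=P[215:268,172:225,2]; m=(sub<.1);v,u=np.nonzero(m);print("hole px",u.mean()+172,v.mean()+215,m.sum(),np.ptp(u)+1,np.ptp(v)+1)
print("hole z",np.nanmin(sub))
for uv in((197.2,241.3),(u.mean()+172,v.mean()+215)): print(onplane("top",*uv,.118))
print("scene mouth",onplane("scene",430.6,294.4,.118),"hf top",onplane("top",362.2,260.8,.01),"scene",onplane("scene",309.3,253.7,.01))
im=cv2.imread("pics/top0.png");a=im[215:268,172:225];b=im[225:295,335:405]
cv2.imwrite("pics/c2.png",np.hstack([cv2.resize(a,(400,400),interpolation=3),cv2.resize(b,(400,400),interpolation=3)]))
```

```text
top bar n 376 mean [ 0.5121 -0.1454  0.1695] z pct [0.1656 0.1698 0.1732] ((512.424072265625, -146.07347106933594), (83.65895080566406, 14.42703914642334), 43.13269805908203)
axis [-0.727 -0.686  0.007]
holder 1061 ((511.8283386230469, -146.77947998046875), (80.01216888427734, 80.4175033569336), 5.611264705657959) 0.06041109474663808
scene bar n 200 mean [ 0.5187 -0.139   0.1683] z pct [0.1586 0.1698 0.1718] ((512.5289306640625, -145.30517578125), (83.5076675415039, 12.112480163574219), 43.84610366821289)
axis [-0.721 -0.689  0.076]
holder 842 ((504.86541748046875, -191.15316772460938), (183.44166564941406, 93.49170684814453), 83.43189239501953) 0.06006969853278771
shank 0.08 [ 0.5531 -0.1036  0.09  ] 78
shank 0.1 [ 0.592  -0.064   0.1128] 293
shank 0.12 [ 0.5168 -0.1395  0.125 ] 26
plinth ((535.4227294921875, 225.2950439453125), (150.4634246826172, 222.00376892089844), 15.165512084960938) 0.11595361044127594
hole px 197.73037542662115 239.93856655290102 293 37 36
hole z 0.0012193113243366138
[0.54526932 0.17558412 0.118     ]
[0.54784418 0.17459592 0.118     ]
scene mouth [0.54884465 0.17558354 0.118     ] hf top [ 0.50781045 -0.14503429  0.01      ] scene [ 0.51397572 -0.140494    0.01      ]
```

View pics/c2.png

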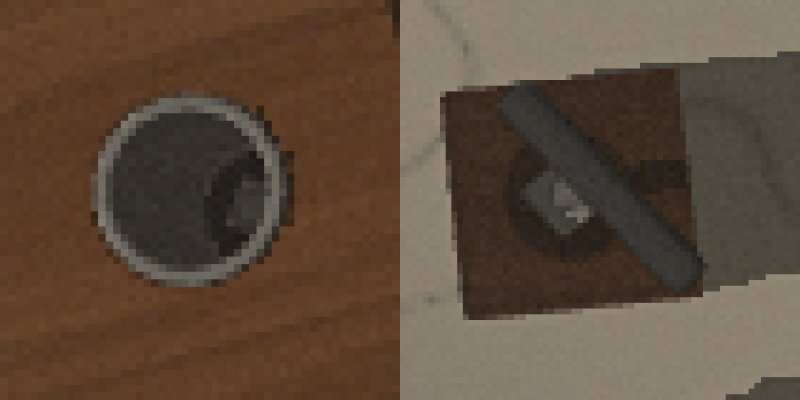

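```bash
python3 -m inch '[0,0,-1,0,0,-0.154,1, 0,0,-1,0,0,-0.154,1, -0.68,-4.38,0,0,0,0,1, -0.68,-4.38,0,0,0,0,1, -0.68,-4.38,0,0,0,0,1, -0.68,-4.38,0,0,0,0,1, -0.68,-4.38,0,0,0,0,1, -0.68,-4.38,0,0,0,0,1, -0.68,-4.38,0,0,0,0,1, -0.68,-4.38,0,0,0,0,1, -0.68,-4.38,0,0,0,0,1, -0.68,-4.38,0,0,0,0,1, 0,0,0,0,0,0,1, 0,0,0,0,0,0,1]' 12
cat >> h.py <<'E'
def need(x,y,z=None,yaw=None):
    o=ctrl.get_obs();p=np.array(o["ee_pos"]);w=o["eef_rot"][2];d=np.array([x,y])-p[:2]
    print("t",round(o["time_s"],2),"tcp",p.round(4),"rot",np.round(o["eef_rot"],4),"F",np.round(o["force"],2),"M",np.round(o["moment"],3),"g",round(o["grip_width"],4),"q6",round(o["qpos"][5],3))
    print("tool cm",round(100*(d@[np.cos(w),np.sin(w)]),3),round(100*(d@[np.sin(w),-np.cos(w)]),3),None if z is None else round(100*(p[2]-z),3),"wz",None if yaw is None else round(w-yaw,4))
E
python3 - <<'E'
from h import *
need(.5124,-.1458,.142,-.813)
im=np.load("top0.npz")["im"].astype(float);d=np.load("top0.npz")["d"]
# ring: fit bright rim and project at z .118
g=im.min(2);sat=im.max(2)-im.min(2);v,u=np.nonzero((sat[215:268,172:225]<30)&(g[215:268,172:225]>75));e=cv2.fitEllipse(np.stack([u+172,v+215],1).astype(np.float32));print(len(u),e,onplane("top",*e[0],.118))
E
```

```text
time_s: 2.55
ee_pos: [0.5103, -0.1451, 0.2254]
eef_rot: [3.141, 0.0, -0.813]
force: [-0.5, -1.2, -0.3]
grip_width: 0.0937
t 2.55 tcp [ 0.5103 -0.1451  0.2254] rot [ 3.1413e+00  1.0000e-04 -8.1280e-01] F [-0.46 -1.19 -0.31] M [ 0.016 -0.047  0.025] g 0.0937 q6 0.467
tool cm 0.196 -0.105 8.335 wz 0.0002
116 ((196.38299560546875, 239.6559295654297), (23.1728515625, 23.387466430664062), 35.51582336425781) [0.5483976  0.17715749 0.118     ]
```

```bash
python3 -m inch '[0.2,-0.1,-0.01,0,0,0,1, 0,0,2.1,0,0,0,1, 0,0,2.1,0,0,0,1, 0,0,2.1,0,0,0,1, 0,0,2.05,0,0,0,1, 0,0,0,0,0,0,1, 0,0,0,0,0,0,0.3, 0,0,0,0,0,0,0.1, 0,0,0,0,0,0,0, 0,0,0,0,0,0,0, 0,0,0,0,0,0,0]' 20
python3 - <<'E'
from h import *
need(.5124,-.1458,.142,-.813)
E
```

```text
time_s: 3.92
ee_pos: [0.5127, -0.1456, 0.1421]
eef_rot: [-3.142, -0.0, -0.813]
force: [-0.0, 0.1, 0.1]
grip_width: 0.0474
t 3.92 tcp [ 0.5127 -0.1456  0.1421] rot [-3.1415e+00 -1.0000e-04 -8.1290e-01] F [-0.01  0.11  0.08] M [-0.041  0.005  0.019] g 0.0474 q6 0.467
tool cm -0.003 0.034 0.015 wz 0.0001
```

```bash
python3 -m inch '[0,0,0,0,0,0,0, 0,0,0,0,0,0,0, 0,0,0,0,0,0,0, 0,0,0,0,0,0,0, 0,0,0,0,0,0,0, 0,0,0,0,0,0,0]' 20;  python3 -m inch '[0,0,-1,0,0,0,0, 0,0,-1,0,0,0,0, 0,0,0,0,0,0,0]'
python3 - <<'E'
from h import *
need(.5124,-.1458,.142,-.813)
E
```

```text
time_s: 4.68
ee_pos: [0.5126, -0.1456, 0.142]
eef_rot: [3.142, 0.0, -0.813]
force: [0.3, 0.1, -1.3]
grip_width: 0.0139
time_s: 5.05
ee_pos: [0.513, -0.1458, 0.1632]
eef_rot: [-3.141, -0.002, -0.813]
force: [0.8, -0.0, -2.9]
grip_width: 0.0133
t 5.05 tcp [ 0.513  -0.1458  0.1632] rot [-3.1407e+00 -1.7000e-03 -8.1300e-01] F [ 0.77 -0.04 -2.88] M [-0.047 -0.001 -0.003] g 0.0133 q6 0.468
tool cm -0.043 0.049 2.118 wz -0.0
```

```bash
python3 -m inch '[0,0,-2.7,0,0,0,0, 0,0,-2.7,0,0,0,0, 0,0,-2.7,0,0,0,0, 0,0,-2.7,0,0,0,0, 0,0,-2.6,0,0,0,0, -1.05,-1.23,0,0,0,0,0, -2.1,-2.48,0,0,0,0,0, -2.1,-2.48,0,0,0,0,0, -2.1,-2.48,0,0,0,0,0, -2.1,-2.48,0,0,0,0,0, -2.1,-2.48,0,0,0,0,0, -2.1,-2.48,0,0,0,0,0, -2.1,-2.48,0,0,0,0,0, -2.1,-2.48,0,0,0,0,0, -2.1,-2.48,0,0,0,0,0, -1.05,-1.23,0,0,0,0,0, 0,0,0,0,0,0,0, 0,0,0,0,0,0,0]'
python3 - <<'E'
from h import *
need(.5485,.1770,.297,-.813)
for c in("top","scene"):
    im,d=ctrl.camera(c); cv2.imwrite(f"pics/{c}1.png",im[...,::-1]); np.savez(f"{c}1.npz",im=im,d=d)
    for n in["key_socket","key_grip"]: print(c,n,[(np.round(b["centre"],1).tolist(),round(b["score"],2)) for b in ctrl.place_of(c,n)][:5])
a=cv2.imread("pics/top1.png")[180:300,100:260];b=cv2.imread("pics/scene1.png")[150:330,340:520]
cv2.imwrite("pics/c3.png",np.hstack([cv2.resize(a,(400,300)),cv2.resize(b,(400,400))[:300]]) if 0 else np.hstack([cv2.copyMakeBorder(cv2.resize(a,(400,300)),0,100,0,0,0),cv2.resize(b,(400,400))]))
E
```

```text
time_s: 7.3
ee_pos: [0.5482, 0.1765, 0.2958]
eef_rot: [3.141, 0.0, -0.814]
force: [-0.1, -0.1, -2.3]
grip_width: 0.0138
t 7.3 tcp [0.5482 0.1765 0.2958] rot [ 3.1412e+00  1.0000e-04 -8.1360e-01] F [-0.12 -0.08 -2.27] M [-0.016 -0.025  0.045] g 0.0138 q6 1.062
tool cm -0.015 -0.057 -0.123 wz -0.0006
top key_socket [([320.9, 313.0], 0.84), ([366.4, 207.7], 0.7), ([317.0, 215.0], 0.69), ([190.7, 240.4], 0.62), ([433.2, 157.4], 0.48)]
top key_grip [([171.0, 232.9], 0.81), ([323.2, 315.4], 0.67), ([371.5, 199.7], 0.62), ([318.2, 209.9], 0.62)]
scene key_socket [([269.0, 279.9], 0.95), ([369.8, 252.7], 0.95), ([308.9, 295.4], 0.94), ([433.5, 274.3], 0.85)]
scene key_grip [([306.0, 254.8], 0.95), ([263.7, 234.3], 0.91), ([378.1, 190.6], 0.69), ([449.0, 194.9], 0.63)]
```

View pics/c3.png

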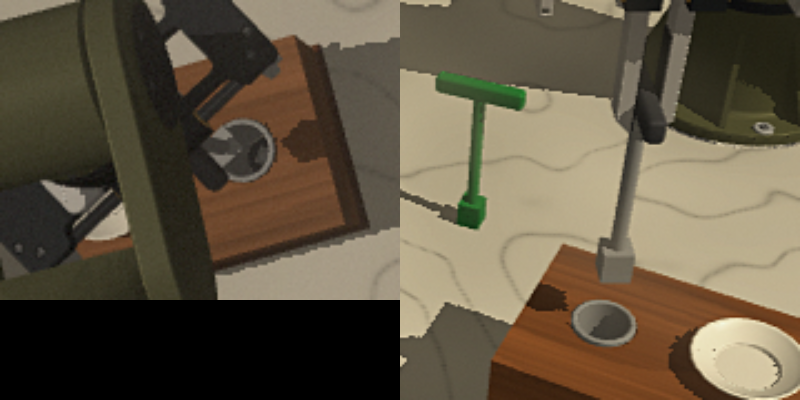

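```bash
cat >> h.py <<'E'
def shank(f,lo=.2,hi=.29,cx=.5485,cy=.177,R=.05):
    z=np.load(f);P=cloud("scene",z["d"]).reshape(-1,3)
    C=np.linalg.inv(params("scene")[3])[:3,3]
    r=[]
    for a in np.arange(lo,hi,.01):
        s=P[(abs(P[:,2]-a-.005)<.005)&(np.hypot(P[:,0]-cx,P[:,1]-cy)<R)]
        if len(s)>5: m=np.median(s,0); r.append(m); print(m.round(4),len(s))
    return np.array(r)
E
python3 - <<'E'
from h import *
r=shank("scene1.npz",.14,.31)
E
```

```text
[0.555  0.1798 0.1678] 42
[0.5538 0.1814 0.1753] 79
[0.5515 0.1807 0.1878] 132
[0.5498 0.1791 0.1914] 63
[0.5501 0.1785 0.2048] 35
[0.5501 0.178  0.2152] 36
[0.5501 0.179  0.2248] 35
[0.5497 0.1789 0.2351] 40
[0.5493 0.1782 0.2447] 38
[0.5497 0.1787 0.255 ] 37
[0.55   0.179  0.2651] 43
[0.5497 0.179  0.2753] 42
[0.5496 0.1788 0.2847] 38
[0.5507 0.1776 0.2953] 23
[0.5607 0.1763 0.3069] 74
```

Run:
```python
from h import *
from scipy.optimize import least_squares
z=np.load("scene0.npz");P=cloud("scene",z["d"]);im=z["im"].astype(int)
sat=im.max(2)-im.min(2)
m=(np.hypot(P[...,0]-.5485,P[...,1]-.177)<.03)&(P[...,2]>.1155)&(sat<30)
q=P[m];print(len(q),np.median(q[:,2]))
q=q[abs(q[:,2]-.118)<.002]
s=least_squares(lambda p:np.hypot(q[:,0]-p[0],q[:,1]-p[1])-p[2],[.5485,.177,.021],loss="soft_l1",f_scale=.001);print(s.x,len(q),np.abs(s.fun).mean())
# plinth rect in scene cam
T=P[240:400,370:545].reshape(-1,3);T=T[abs(T[:,2]-.115)<.002];print(cv2.minAreaRect(T[:,:2].astype(np.float32)*1000))
# head in scene1: hull of horizontals
P1=cloud("scene",np.load("scene1.npz")["d"]).reshape(-1,3)
h=P1[(abs(P1[:,2]-.178)<.009)&(np.hypot(P1[:,0]-.5485,P1[:,1]-.177)<.03)];print(len(h),cv2.minAreaRect(h[:,:2].astype(np.float32)*1000))
w=P1[(abs(P1[:,2]-.24)<.04)&(np.hypot(P1[:,0]-.5485,P1[:,1]-.177)<.02)]
s=least_squares(lambda p:np.hypot(w[:,0]-p[0],w[:,1]-p[1])-.0055,[.5485,.177],loss="soft_l1",f_scale=.001);print("axis",s.x)
```

```text
193 0.11800581339449046
[0.54866366 0.17673638 0.02186035] 166 0.0012009089098367078
((534.490478515625, 224.364501953125), (154.9103546142578, 220.12713623046875), 15.15141487121582)
146 ((554.3506469726562, 175.78358459472656), (31.19321060180664, 17.897493362426758), 88.20303344726562)
axis [0.54563246 0.17620682]
```

Run:
```python
from h import *
P1=cloud("scene",np.load("scene1.npz")["d"])
a=np.radians(43.4);ex=np.array([np.cos(a),np.sin(a)]);ey=np.array([-ex[1],ex[0]])
t=np.array([.5482,.1765])
h=P1[(abs(P1[...,2]-.176)<.009)&(np.hypot(P1[...,0]-.5485,P1[...,1]-.177)<.03)]
u=(h[:,:2]-t)@ex*1000;v=(h[:,:2]-t)@ey*1000
print("u",np.percentile(u,[0,5,25,50,75,95,100]).round(1),"v",np.percentile(v,[0,5,25,50,75,95,100]).round(1))
# shank pixel midline (silhouette): columns with depth near shank
f,cx,cy,T=params("scene")
for z in(.2,.22,.24,.26):
    p=T@np.array([*t,z,1]);r=int(round(p[1]/p[2]*f+cy));uc=p[0]/p[2]*f+cx
    row=P1[r,int(uc)-15:int(uc)+16];m=np.hypot(row[:,0]-t[0],row[:,1]-t[1])<.02
    c=np.nonzero(m)[0]+int(uc)-15;print("pred col",round(uc,2),"seen",c.min(),c.max(),"mm/px",round(p[2]/f*1000,2),"surf depth",round(np.load("scene1.npz")["d"][r,int(round(c.mean()))],4),"pred axis depth",round(p[2],4))
```

```text
u [-13.4  -7.8   7.5   8.8   9.8  11.1  12.3] v [-10.7 -10.   -8.7  -2.3   5.3  10.6  12.2]
pred col 437.74 seen 435 441 mm/px 1.57 surf depth 0.854 pred axis depth 0.8593
pred col 439.44 seen 437 443 mm/px 1.55 surf depth 0.8428 pred axis depth 0.8469
pred col 441.18 seen 439 445 mm/px 1.53 surf depth 0.8313 pred axis depth 0.8346
pred col 442.98 seen 440 447 mm/px 1.51 surf depth 0.8203 pred axis depth 0.8223
```

```bash
python3 -c "
from h import *
need(.549,.1777,.232)"; python3 -m inch '[-0.02,-0.14,0,0,0,0,0, 0,0,1,0,0,0,0, 0,0,1,0,0,0,0, 0,0,1,0,0,0,0, 0,0,1,0,0,0,0, 0,0,1,0,0,0,0, 0,0,0.7,0,0,0,0, 0,0,0.7,0,0,0,0, 0,0,0,0,0,0,0]'
python3 - <<'E'
from h import *
need(.5490,.1775,.177)
E
```

```text
t 7.6 tcp [0.5483 0.1768 0.2962] rot [-3.1414e+00 -1.0000e-04 -8.1370e-01] F [ 0.38 -0.05 -3.52] M [-0.033 -0.032  0.056] g 0.0138 q6 1.062
tool cm -0.023 -0.112 6.416 wz None
time_s: 8.72
ee_pos: [0.549, 0.1783, 0.2316]
eef_rot: [3.141, 0.0, -0.813]
force: [0.2, -0.8, -1.9]
grip_width: 0.0139
t 8.72 tcp [0.549  0.1783 0.2316] rot [ 3.1409e+00  3.0000e-04 -8.1290e-01] F [ 0.16 -0.77 -1.91] M [-0.044 -0.016  0.011] g 0.0139 q6 1.064
tool cm 0.057 0.058 5.456 wz None
```

```bash
python3 -m inch '[0.04,0.04,1,0,0,0,0, 0,0,1,0,0,0,0, 0,0,1,0,0,0,0, 0,0,1,0,0,0,0, 0,0,0.8,0,0,0,0, 0,0,0.7,0,0,0,0, 0,0,0.3,0,0,0,0, 0,0,0,0,0,0,0, 0,0,0,0,0,0,0]'
python3 - <<'E'
from h import *
need(.5490,.1775,.167)
E
```

```text
time_s: 9.85
ee_pos: [0.5493, 0.1778, 0.1744]
eef_rot: [-3.141, -0.0, -0.813]
force: [-0.3, -0.1, -2.4]
grip_width: 0.0139
t 9.85 tcp [0.5493 0.1778 0.1744] rot [-3.141e+00 -3.000e-04 -8.130e-01] F [-0.26 -0.1  -2.43] M [0.011 0.006 0.014] g 0.0139 q6 1.063
tool cm 0.002 0.044 0.739 wz None
```

```bash
python3 -m inch '[0,0,0.2,0,0,0,0, 0,0,0.2,0,0,0,0, 0,0,0.1,0,0,0,0, 0,0,0,0,0,0,0]' 8; for i in 1 ; do python3 -m inch '[0,0,0.1,0,0,0,0, 0,0,0.1,0,0,0,0, 0,0,0,0,0,0,0]'; done; python3 -m inch '[0,0,0.1,0,0,0,0, 0,0,0,0,0,0,0]';python3 -m inch '[0,0,0.1,0,0,0,0, 0,0,0,0,0,0,0]'
```

```text
time_s: 10.35
ee_pos: [0.5491, 0.1778, 0.1689]
eef_rot: [3.141, 0.0, -0.813]
force: [-0.6, -0.1, -1.6]
grip_width: 0.014
time_s: 10.72
ee_pos: [0.5491, 0.1778, 0.167]
eef_rot: [3.141, 0.0, -0.813]
force: [0.3, 0.1, -2.9]
grip_width: 0.0138
time_s: 10.98
ee_pos: [0.5491, 0.1778, 0.166]
eef_rot: [3.141, 0.0, -0.813]
force: [-0.7, 0.0, -1.9]
grip_width: 0.0138
time_s: 11.22
ee_pos: [0.5491, 0.1778, 0.165]
eef_rot: [3.142, 0.0, -0.813]
force: [-0.7, -0.3, -2.7]
grip_width: 0.0141
```

```bash
python3 -m inch '[0,0,0.1,0,0,0,0, 0,0,0,0,0,0,0]'; python3 -m inch '[0,0,0.1,0,0,0,0, 0,0,0,0,0,0,0]' | grep -E "pos|force"
```

```text
time_s: 11.48
ee_pos: [0.5491, 0.1778, 0.164]
eef_rot: [3.141, 0.0, -0.813]
force: [-0.6, -0.0, -1.0]
grip_width: 0.0141
ee_pos: [0.5491, 0.1778, 0.163]
force: [0.6, 1.2, -2.0]
```

```bash
python3 -m inch '[0,0,0.1,0,0,0,0, 0,0,0,0,0,0,0]'|grep -E "pos|force"
```

```text
ee_pos: [0.5491, 0.1778, 0.1619]
force: [0.3, -0.1, -1.5]
```

```bash
python3 -m inch '[0,0,0.1,0,0,0,0, 0,0,0,0,0,0,0]' |grep -E "pos|force"
```

```text
ee_pos: [0.5491, 0.1778, 0.161]
force: [0.0, 0.7, -1.7]
```

```bash
python3 -m inch '[0,0,0.1,0,0,0,0, 0,0,0,0,0,0,0]' |grep -E "pos|force"
```

```text
ee_pos: [0.5491, 0.1778, 0.1599]
force: [1.1, 0.3, -2.6]
```

```bash
python3 -m inch '[0,0,0.1,0,0,0,0, 0,0,0,0,0,0,0]' |grep -E "pos|force"
```

```text
ee_pos: [0.5491, 0.1778, 0.159]
force: [0.2, 0.4, -1.4]
```

```bash
python3 -m inch '[0,0,0.1,0,0,0,0, 0,0,0,0,0,0,0]' |grep -E "pos|force"
```

```text
ee_pos: [0.5491, 0.1778, 0.1579]
force: [1.0, -0.6, -2.6]
```

```bash
python3 -m inch '[0,0,0.1,0,0,0,0, 0,0,0,0,0,0,0]' |grep -E "pos|force"
```

```text
ee_pos: [0.5491, 0.1778, 0.157]
force: [-0.3, -0.1, -1.8]
```

```bash
python3 -m inch '[0,0,0.1,0,0,0,0, 0,0,0,0,0,0,0]' |grep -E "pos|force"
```

```text
ee_pos: [0.5492, 0.1778, 0.1562]
force: [0.5, 0.4, -0.6]
```

```bash
python3 -m inch '[0,0,0.1,0,0,0,0, 0,0,0,0,0,0,0]' |grep -E "pos|force"
```

```text
ee_pos: [0.5495, 0.1779, 0.1558]
force: [-0.3, -0.5, 5.2]
```

```bash
python3 -m inch '[0,0,0,0,0,-0.08,0, 0,0,0,0,0,-0.08,0, 0,0,0,0,0,0,0]' |grep -E "pos|rot|force"
```

```text
ee_pos: [0.5494, 0.1779, 0.1556]
eef_rot: [-3.141, -0.001, -0.654]
force: [0.1, 0.1, 5.2]
```

```bash
python3 -m inch '[0,0,0,0,0,-0.08,0, 0,0,0,0,0,-0.08,0, 0,0,0,0,0,0,0]' |grep -E "pos|rot|force"
```

```text
ee_pos: [0.5492, 0.1778, 0.1553]
eef_rot: [-3.141, -0.0, -0.495]
force: [-1.7, 0.7, 4.5]
```

```bash
python3 -m inch '[0,0,0,0,0,-0.08,0, 0,0,0,0,0,-0.08,0, 0,0,0,0,0,0,0]' |grep -E "pos|rot|force"
```

```text
ee_pos: [0.5489, 0.1777, 0.1545]
eef_rot: [3.141, 0.001, -0.336]
force: [0.5, 0.9, -2.5]
```

```bash
python3 -m inch '[0,0,0.1,0,0,0,0, 0,0,0,0,0,0,0]' |grep -E "pos|rot|force"
```

```text
ee_pos: [0.5491, 0.1777, 0.1538]
eef_rot: [3.141, 0.0, -0.335]
force: [0.5, 0.9, -2.9]
```

```bash
python3 -m inch '[0,0,0.1,0,0,0,0, 0,0,0,0,0,0,0]' |grep -E "pos|rot|force"
```

```text
ee_pos: [0.5491, 0.1778, 0.1529]
eef_rot: [3.141, 0.0, -0.333]
force: [0.2, 0.2, -2.2]
```

```bash
python3 -m inch '[0,0,0.1,0,0,0,0, 0,0,0.1,0,0,0,0, 0,0,0,0,0,0,0]' |grep -E "pos|rot|force"
```

```text
ee_pos: [0.5491, 0.1778, 0.1509]
eef_rot: [3.142, 0.0, -0.333]
force: [0.3, 0.6, -1.7]
```

```bash
python3 -m inch '[0,0,0.1,0,0,0,0, 0,0,0.1,0,0,0,0, 0,0,0,0,0,0,0]' |grep -E "pos|rot|force"
```

```text
ee_pos: [0.5491, 0.1778, 0.149]
eef_rot: [3.141, 0.0, -0.333]
force: [0.8, -0.3, -2.7]
```

```bash
python3 -m inch '[0,0,0.1,0,0,0,0, 0,0,0.1,0,0,0,0, 0,0,0,0,0,0,0]' |grep -E "pos|rot|force"
```

```text
ee_pos: [0.5491, 0.1778, 0.1469]
eef_rot: [3.141, 0.0, -0.333]
force: [-0.9, -0.4, -2.7]
```

```bash
python3 -m inch '[0,0,0,0,0,0,0, 0,0,0,0,0,0.08,0, 0,0,0,0,0,0.08,0, 0,0,0,0,0,0.08,0, 0,0,0,0,0,0,0]' 16|grep -E "rot|force";python3 -c "
from h import *
need(.549,.1777)"
```

```text
eef_rot: [-3.141, -0.0, -0.572]
force: [0.8, -0.3, -1.6]
t 17.1 tcp [0.5493 0.1777 0.1471] rot [-3.1415e+00 -3.0000e-04 -5.7250e-01] F [ 0.76 -0.29 -1.63] M [-0.143 -0.285  0.016] g 0.0136 q6 0.822
tool cm -0.02 0.017 None wz None
```

```bash
python3 -m inch '[0,0,0,0,0,0.08,0, 0,0,0,0,0,0.08,0, 0,0,0,0,0,0.08,0, 0,0,0,0,0,0,0]'|grep -E "rot|force";python3 -c "
from h import *
need(.549,.1777)"
```

```text
eef_rot: [-3.141, -0.0, -0.811]
force: [2.4, -1.6, -2.8]
t 17.6 tcp [0.5493 0.1776 0.1471] rot [-3.1414e+00 -5.0000e-04 -8.1100e-01] F [ 2.41 -1.56 -2.81] M [-0.412 -0.461  0.006] g 0.0139 q6 1.061
tool cm -0.027 0.018 None wz None
```

```bash
python3 -m inch '[0.05,0,0,0,0,0.08,0, 0,0,0,0,0,0.08,0, 0,0,0,0,0,0,0]'|grep -E "force";python3 -c "
from h import *
need(.549,.1777)"
```

```text
force: [0.5, -1.7, -2.3]
t 17.98 tcp [0.5496 0.1773 0.1471] rot [-3.1414e+00 -3.0000e-04 -9.7000e-01] F [ 0.52 -1.73 -2.26] M [-0.403 -0.499  0.044] g 0.0139 q6 1.219
tool cm -0.066 0.03 None wz None
```

```bash
python3 -m inch '[0.03,0,0,0,0,0.08,0, 0,0,0,0,0,0,0]'|grep -E "force";python3 -c "
from h import *
need(.549,.1777)"
```

```text
force: [0.9, -1.5, -1.4]
t 18.23 tcp [0.5497 0.1771 0.1471] rot [-3.1415e+00 -2.0000e-04 -1.0497e+00] F [ 0.91 -1.47 -1.36] M [-0.38  -0.403  0.056] g 0.0142 q6 1.298
tool cm -0.087 0.033 None wz None
```

```bash
python3 -m inch '[0,0,0,0,0,0.08,0, 0,0,0,0,0,0,0]'|grep -E "force";python3 -c "
from h import *
need(.549,.1777)"
```

```text
force: [1.0, -1.8, -2.2]
t 18.48 tcp [0.5497 0.1771 0.1471] rot [-3.1415e+00 -1.0000e-04 -1.1295e+00] F [ 0.95 -1.8  -2.17] M [-0.528 -0.483  0.022] g 0.014 q6 1.378
tool cm -0.082 0.037 None wz None
```

```bash
python3 -m inch '[0,0,0,0,0,0.06,0, 0,0,0,0,0,0,0]'>/dev/null;python3 -c "
from h import *
need(.549,.1777)"
```

```text
t 18.73 tcp [0.5497 0.1771 0.1471] rot [-3.1416e+00 -1.0000e-04 -1.1895e+00] F [ 1.42 -0.84 -1.48] M [-0.459 -0.455  0.045] g 0.014 q6 1.438
tool cm -0.079 0.042 None wz None
```

```bash
python3 -m inch '[0,0,0,0,0,0.04,0, 0,0,0,0,0,0,0]'>/dev/null;python3 -c "
from h import *
need(.549,.1777)"
```

```text
t 18.98 tcp [0.5496 0.1772 0.1471] rot [ 3.1416 -0.     -1.2297] F [ 1.33 -0.72 -1.75] M [-0.44  -0.308  0.184] g 0.0139 q6 1.478
tool cm -0.069 0.044 None wz None
```

```bash
python3 -m inch '[0,0,0,0,0,0.04,0, 0,0,0,0,0,0,0]'>/dev/null;python3 -c "
from h import *
need(.549,.1777)"
```

```text
t 19.23 tcp [0.5496 0.1772 0.1471] rot [ 3.1416  0.     -1.2703] F [ 0.19  0.06 -0.89] M [-0.337 -0.203  0.37 ] g 0.0141 q6 1.519
tool cm -0.063 0.045 None wz None
```

```bash
python3 -m inch '[0,0,0,0,0,-0.05,0, 0,0,0,0,0,0,0]'>/dev/null;python3 -c "
from h import *
need(.549,.1777)"
```

```text
t 19.48 tcp [0.5497 0.1771 0.1471] rot [-3.1415e+00 -1.0000e-04 -1.2214e+00] F [ 1.13 -1.91 -1.32] M [-0.48  -0.372  0.04 ] g 0.014 q6 1.47
tool cm -0.078 0.046 None wz None
```

```bash
python3 -m inch '[0,0,0,0,0,-0.06,0, 0,0,-0.3,0,0,0,0, 0,0,-0.3,0,0,0,0, 0,0,-0.4,0,0,0,0, 0,0,-0.5,0,0,0,0, 0,0,0,0,0,0,0]' 20 >/dev/null;python3 -c "
from h import *
need(.549,.1777)"
```

```text
t 20.23 tcp [0.5498 0.1774 0.1626] rot [-3.1408e+00  2.0000e-04 -1.1632e+00] F [-0.49  0.05 -2.33] M [ 0.024 -0.009  0.029] g 0.014 q6 1.412
tool cm -0.063 0.057 None wz None
```

```bash
python3 -m inch '[-0.05,0.05,-1,0,0,0,0, 0,0,-1,0,0,0,0, 0,0,-1.5,0,0,0,0, 0,0,-1.5,0,0,0,0, 0,0,-1.5,0,0,0,0, 0,0,-1.5,0,0,0,0, 0,0,-1.5,0,0,0,0, 0,0,-1.5,0,0,0,0, 0,0,-1.5,0,0,0,0, 0,0,-1,0,0,0,0, 0,0,0,0,0,0,0, 0,0,0,0,0,0,0]' >/dev/null;python3 - <<'E'
from h import *
need(.5118,-.1468,.297,-.813)
im,d=ctrl.camera("scene"); cv2.imwrite("pics/scene2.png",im[...,::-1]); np.savez("scene2.npz",im=im,d=d)
r=shank("scene2.npz",.14,.31)
E
```

```text
t 21.73 tcp [0.5488 0.1774 0.2964] rot [ 3.1406e+00  2.0000e-04 -1.1630e+00] F [ 0.28  0.16 -2.84] M [-0.013  0.022  0.008] g 0.0139 q6 1.412
tool cm 28.292 16.259 -0.056 wz -0.35
[0.5542 0.1818 0.1669] 34
[0.5546 0.1829 0.1749] 70
[0.5525 0.1817 0.1877] 110
[0.5488 0.18   0.1911] 78
[0.549  0.1801 0.2058] 37
[0.5491 0.1803 0.2153] 35
[0.5493 0.1801 0.2248] 38
[0.5491 0.1805 0.2352] 39
[0.5491 0.1804 0.2448] 36
[0.5496 0.1806 0.2554] 39
[0.5494 0.1808 0.2654] 41
[0.5495 0.1806 0.2753] 42
[0.5487 0.1813 0.2825] 18
[0.5525 0.191  0.2993] 8
[0.5535 0.191  0.3065] 81
```

```bash
python3 -m inch '[0,0,0,0,0,-0.116,0, 0,0,0,0,0,-0.117,0, 0,0,0,0,0,-0.117,0, 1.05,1.24,0,0,0,0,0, 2.1,2.49,0,0,0,0,0, 2.1,2.49,0,0,0,0,0, 2.1,2.49,0,0,0,0,0, 2.1,2.49,0,0,0,0,0, 2.1,2.49,0,0,0,0,0, 2.1,2.49,0,0,0,0,0, 2.1,2.49,0,0,0,0,0, 2.1,2.49,0,0,0,0,0, 2.1,2.49,0,0,0,0,0, 1.05,1.24,0,0,0,0,0, 0,0,0,0,0,0,0, 0,0,0,0,0,0,0]' >/dev/null;python3 - <<'E'
from h import *
need(.5122,-.1464,.202,-.813)
im,d=ctrl.camera("scene"); cv2.imwrite("pics/scene3.png",im[...,::-1]); np.savez("scene3.npz",im=im,d=d)
r=shank("scene3.npz",.15,.26,.512,-.146)
E
```

```text
t 23.77 tcp [ 0.5126 -0.1454  0.297 ] rot [-3.1414e+00  2.0000e-04 -8.1310e-01] F [ 0.04  0.53 -3.7 ] M [-0.028 -0.054  0.033] g 0.0137 q6 0.468
tool cm 0.042 0.095 9.503 wz -0.0001
[ 0.5167 -0.1391  0.1686] 20
[ 0.517  -0.1377  0.176 ] 47
[ 0.5156 -0.1385  0.1862] 56
[ 0.5124 -0.1432  0.1916] 66
[ 0.5124 -0.1418  0.2056] 27
[ 0.5134 -0.1419  0.2156] 28
[ 0.5128 -0.1419  0.2252] 26
[ 0.5134 -0.1418  0.2359] 30
[ 0.5131 -0.1421  0.2457] 29
[ 0.5129 -0.1421  0.255 ] 24
[ 0.5125 -0.1411  0.2648] 31
```

```bash
python3 -m inch '[0.12,0.05,1,0,0,0,0, 0,0,1.5,0,0,0,0, 0,0,1.5,0,0,0,0, 0,0,1.5,0,0,0,0, 0,0,1.5,0,0,0,0, 0,0,1.5,0,0,0,0, 0,0,1,0,0,0,0, 0,0,1,0,0,0,0, 0,0,0,0,0,0,0]' >/dev/null;python3 -c "
from h import *
need(.5131,-.1466,.1445)"
```

```text
t 24.95 tcp [ 0.5128 -0.1473  0.1914] rot [ 3.1412e+00  9.0000e-04 -8.1300e-01] F [-0.2   0.23 -2.65] M [-0.003 -0.018  0.   ] g 0.0137 q6 0.465
tool cm -0.032 -0.07 4.692 wz None
```

```bash
python3 -m inch '[0,0,0.7,0,0,0,0, 0,0,0.8,0,0,0,0, 0,0,1,0,0,0,0, 0,0,1,0,0,0,0, 0,0,0.7,0,0,0,0, 0,0,0.2,0,0,0,0, 0,0,0,0,0,0,0]' 8 >/dev/null;python3 -c "
from h import *
need(.5131,-.1466,.142)"
```

```text
t 25.82 tcp [ 0.5131 -0.1474  0.1481] rot [-3.1415e+00 -1.0000e-04 -8.1300e-01] F [-0.16  0.53 -2.07] M [-0.01  -0.046  0.041] g 0.0142 q6 0.465
tool cm -0.059 -0.056 0.611 wz None
```

```bash
python3 -m inch '[0,0,0.1,0,0,0,0, 0,0,0.1,0,0,0,0, 0,0,0,0,0,0,0]'|grep -E "pos|force"
```

```text
ee_pos: [0.513, -0.1474, 0.1461]
force: [-1.3, 0.9, -2.3]
```

```bash
python3 -m inch '[0,0,0.1,0,0,0,0, 0,0,0,0,0,0,0]'|grep -E "pos|force"
```

```text
ee_pos: [0.513, -0.1474, 0.145]
force: [0.1, -0.1, -3.2]
```

```bash
python3 -m inch '[0,0,0.1,0,0,0,0, 0,0,0,0,0,0,0]'|grep -E "pos|force"
```

```text
ee_pos: [0.513, -0.1474, 0.1439]
force: [-0.6, 0.3, -2.7]
```

```bash
python3 -m inch '[0,0,0.1,0,0,0,0, 0,0,0.05,0,0,0,0, 0,0,0,0,0,0,0]'|grep -E "pos|force"
```

```text
ee_pos: [0.513, -0.1474, 0.1425]
force: [1.3, 0.5, -2.5]
```

```bash
python3 -m inch '[0,0,0.1,0,0,0,0, 0,0,0,0,0,0,0]'|grep -E "pos|force"
```

```text
ee_pos: [0.5133, -0.1475, 0.142]
force: [-0.2, -0.0, 2.6]
```

```bash
python3 -m inch '[0,0,-0.05,0,0,0,0, 0,0,0,0,0,0,0.2, 0,0,0,0,0,0,0.3, 0,0,0,0,0,0,0.5, 0,0,0,0,0,0,0.8, 0,0,0,0,0,0,0.8, 0,0,0,0,0,0,0.8, 0,0,0,0,0,0,0.8]' ; python3 -m inch '[0,0,-1,0,0,0,0.8, 0,0,-1.5,0,0,0,0.8, 0,0,-2,0,0,0,0.8, 0,0,-2,0,0,0,0.8, 0,0,-3,0,0,0,0.8, 0,4,-1,0,0,0,0.8, 0,5,0,0,0,0,0.8, 0,5,0,0,0,0,0.8, 0,5,0,0,0,0,0.8, 0,0,0,0,0,0,0.8, 0,0,0,0,0,0,0.8]'
python3 - <<'E'
from h import *
for c in("top","scene"):
    im,d=ctrl.camera(c); cv2.imwrite(f"pics/{c}4.png",im[...,::-1]); np.savez(f"{c}4.npz",im=im,d=d)
P=cloud("scene",d);Q=P[170:270,285:335].reshape(-1,3);B=Q[(Q[:,2]>.145)&(Q[:,2]<.185)]
print("bar",len(B),np.percentile(B[:,2],[50,95,100]),cv2.minAreaRect(B[:,:2].astype(np.float32)*1000))
r=shank("scene4.npz",.07,.15,.513,-.1465,.02)
a=cv2.imread("pics/top4.png")[170:340,90:440];b=cv2.imread("pics/scene4.png")[150:400,140:560]
cv2.imwrite("pics/c4.png",np.hstack([cv2.resize(a,(400,194)),cv2.resize(b,(400,238))[:194]]) if 0 else np.vstack([cv2.resize(a,(600,291)),cv2.resize(b,(600,300),interpolation=2)]))
E
```

```text
time_s: 28.32
ee_pos: [0.513, -0.1474, 0.1421]
eef_rot: [-3.142, -0.0, -0.813]
force: [-0.5, 0.1, 0.1]
grip_width: 0.0741
time_s: 29.7
ee_pos: [0.3753, -0.2778, 0.2478]
eef_rot: [-3.141, -0.001, -0.813]
force: [0.4, 0.6, 0.0]
grip_width: 0.0749
bar 200 [0.16970739 0.17194259 0.17356273] ((512.0479736328125, -145.45040893554688), (85.40248107910156, 12.137596130371094), 44.19857406616211)
[ 0.5127 -0.1438  0.0744] 18
[ 0.512  -0.1446  0.0834] 17
[ 0.5131 -0.1438  0.0933] 21
[ 0.5124 -0.1438  0.1053] 27
[ 0.5129 -0.1447  0.1158] 24
[ 0.5129 -0.1435  0.124 ] 19
```

View pics/c4.png

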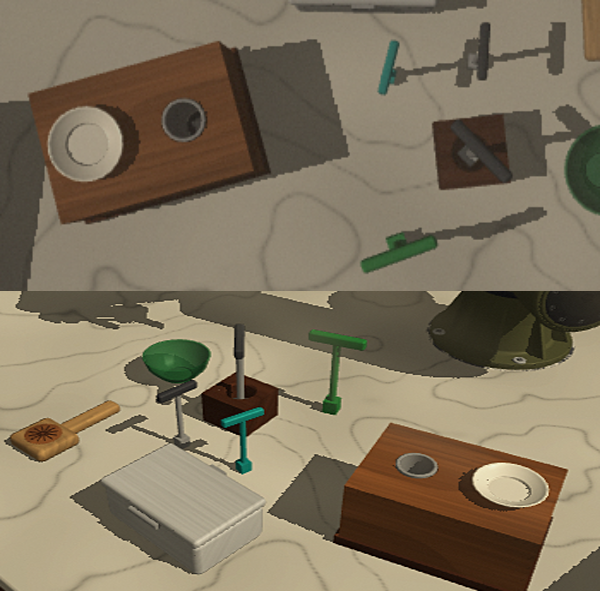

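The picture shows the key upright in its block (bar around (481,151) in the top crop). The saucer, dish, tin and mould look unmoved, and the gripper is clear.

```bash
python3 -c "
from station import ctrl
print(ctrl.hand_in())"
```

```text
the job is handed in; nothing more can be done
None
```

I handed the job in at about 30 s on the robot's clock, but one turning reading was above the strain limit and may count as forcing the stem. The key is back in its block and released.

- **Fitting the key:** I took the grey key from the block, lowered it down the shaft, and felt the stem's shoulders at about 7–8 N of push. Turning counter-clockwise, it dropped on, and I lowered it 9 mm past the shoulders with no resistance.
- **Turning the stem:** It turned clockwise at roughly 0.02–0.06 N m, after which the turning moment rose sharply at the stop. I then backed off.
- **Returning the key:** I drew it out, set it on the bottom of the hole (contact about 5 N) and let go.

**Last checks:**
- The key stands upright, with the top of its bar at 0.170 m as at the start.
- By eye, the saucer, dish, tin and mould look unmoved. I did not measure them.
- The gripper is clear and reads about zero force.

**Doubtful points:**
- **Strain at the stop:** the last small step read 0.37 N m, above the advised 0.2 N m. By my estimate that is about 48–60 N in all between key and stem if all of it reached the stem, which would pass the 45 N limit. It lasted about a quarter of a second before I eased off.
- **Stem angle:** I inferred that it is at its stop from the rise in moment and did not see it directly.
- **Camera disagreement:** the scene camera put the key's axis 2–3 mm from where the gripper's position implied. The fit had enough clearance for that.

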